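Fit the stop pin to the tub sealer

ROBOT

A 6-joint arm with a two-finger parallel gripper is mounted at the origin on the work surface. World frame = base frame: x ahead of the robot, y to its left, z up, the work surface at z = 0. Lengths are in m, angles in rad, forces in N, time in s.
With the tool pointing down it reaches from about 0.375 to 0.9 m from the base axis. Payload 3.1 kg.
Tool frame: the origin (TCP) lies midway between the tips of the shut fingers; the grasp point (between the pads) lies 19 mm behind it; x points along the fingers, z is the direction in which the jaws open and shut, and the axes are right-handed (so a half turn about x gives the same grasp; the last joint's range is limited). The gripper opens to 85 mm and grips with 20 to 120 N. Pads are 22 mm wide; open, the fingers measure 114 mm over their backs; the gripper's body (76 mm by 85 mm) begins 54 mm behind the grasp point. The pads swing forward as they close: fully open they stand 13 mm farther back than shut.
Start: joints at [-0.178, 0.527, 1.433, -0, 1.181, -0.178], TCP at [0.625, 0, 0.231] pointing down, gripper open.
Joint ranges: [-3.08, 3.08], [-0.75, 2.2], [0.22, 2.44], [-1.43, 4.57], [0, 2.65], [-2.85, 2.85]. Speed limits (rad/s): [2.79, 2.79, 3.14, 3.14, 3.14, 3.14].

INTERFACE

Orientations are given as a unit quaternion [x, y, z, w].
In Python, from station import status, snapshot, camera_params, ticket gives the robot as it stands.
- The arm moves only by the tool arm_command, never from a script. Its argument "series" is a list that holds one entry, the list of rows, each a list of 4 numbers: the shift along the tool's x, y, z in mm, then the turn about the tool's x in rad. A call has 1 to 10 rows; each row shifts and turns the commanded pose from where the row before left it, along the tool's axes as they then stand; what a row does not reach is not made up. A row lasts 1/10 s, in which the tool goes at most 50 mm and 8.59 degrees, less where a joint would pass 70% of its speed; a pose out of reach is approached as far as the arm can. A call is refused whole if a number of a shift passes 50 or a number of a turn 0.15, either way. A call with a gripper value outside its range is refused whole. "jaw" is the opening in per cent of the stroke, from 0 (shut) to 100 (fully open), set as the call begins (left out, the last holds). The fingers move at their own pace and stop on an object; "force" is the grip in N (left out, the last holds). Time passes only in rows, so rows that do not move let the fingers close. It gives the time, the measured TCP pose, the force and the opening at its end, in the units of the state.
- status.sense(): the state, without advancing time (a new reading comes with each control period).
- snapshot(name): name is "scene" or "side" or "wrist"; returns the picture (420x560x3 uint8, red, green, blue); there is no depth.
- camera_params(name): a dict with "fovy" (degrees; the focal length in pixels is half the picture's height over the tangent of half this angle, whatever the lens; pixels are square), "cx", "cy" (the principal point, pixels), "extrinsics" (4x4, takes a point from camera to world coordinates); the wrist camera has in their place "mount" (4x4, takes a point from camera to tool coordinates, whose origin is the TCP and whose axes are the tool frame's). Camera axes: x right, y down, z forward; pixel columns grow to the right and rows downward; lengths in m; the calibration is good to about 2 mm. A picture is of the moment at which its call begins: read the wrist's pose just before it. camera_params takes no time and is no camera call.
- ticket.sign_off(): hands the job in, once; it reports no verdict.
The state is a dict: "t": time; "q": joint angles; "qd": joint speeds; "tau": joint torques, N m; "tcp_pos": TCP position; "tool_rot": TCP orientation; "force": force on the tool from outside, world axes, zero at the start; "ft_torque": the same for the moment, N m; "finger_gap": opening from 0.0 (shut) to 1.0 (fully open).
Only numpy, scipy, OpenCV 4.12 (cv2) and the standard library are available. Lean on these libraries where they do the work, as an engineer would, in place of code of your own. Each camera call takes 0.05 s, during which the arm holds its last target. There are 200 camera calls.

TASK

Take the red-headed stop pin out of the white pin rack and fit it upright in the hole in the tub sealer's round aluminium plate, pressed fully home so that the underside of its red head rests on the plate, then let go of it. The hole lies a few millimetres off the centre of its seat, in a direction not known, so feel gently for the hole with the pin's foot and never push the pin against the sealer with more than 35 N. Leave the blue-headed pin in the rack and the other things on the table where they are.

Things in the scene. Friction and masses are not known exactly. Their poses are not given: they have to be found in the camera images.
- red_pin: Stop pin, about 0.12 kg: plain steel shank, 12 mm diameter, 24 mm long, flat foot without chamfer, under a red cylindrical head 26 mm in diameter, 42 mm tall. Origin: centre of the shank's foot; z points to the head: its underside (shoulder) is at z = 24 mm, its top at 66 mm. It starts in one of the rack's holes, shoulder on the rack's top; lift it over 25 mm to clear the rack.
- blue_pin: The other stop pin, of the same shape and size with a blue head, standing in the rack's other hole. Not wanted; it stays there.
- rack: Fixed white pin rack, a block 70 mm (its x) by 150 mm (its y) by 35 mm tall. Origin: centre of its underside. Two loose through holes, 16 mm wide, 40 mm either side of the centre along its y; which of them holds the red pin varies.
- sealer: Fixed tub sealer: base 260 mm (its x), from -100 to +220 mm along its y; white frame 64 mm high round the seat of the plate; steel rails along x at y = -90 and +90 mm, top 76 mm high; white control box at y 112 to 208 mm, 102 mm high, buttons 14 mm higher. Origin: on its underside, below the centre of the seat; z up.
- seat (a point): Centre of the plate's seat, at the height of the plate's flat top (70 mm over the sealer's origin). Moves with the sealer, not the plate: the round aluminium plate, 126 mm wide, is locked at an unknown turn, and its only hole is off centre, so the hole's axis lies 3 to 5 mm from this point in an unknown direction. Plate and sealer are rigid; the face does not give when pushed.
- home (a point): On the seat's axis, 24 mm below the plate's top: the depth of the pin's foot when home. The hole is blind, round, 13.6 mm wide, without chamfer. 12 mm down in it lies a black ejector disc held by friction alone: the pin has to push it down with about 8 N until its shoulder meets the plate; the disc does not spring back.
- tub_b: Lidded meal tub, 120 x 170 x 68 mm, bystander. Origin: centre of its underside.
- tub_c: Another such tub, bystander.
- lids: Stack of tub lids, 120 x 170 x 36 mm, bystander. Origin: centre of its underside.
- sanitizer: Clear bottle with blue cap, 64 mm diameter, 170 mm tall, bystander. Origin: centre of its underside.
- label_roll: Paper label roll, 80 mm diameter, 50 mm tall, bystander. Origin: centre of its underside.
- spoon: Steel serving spoon lying flat, bystander.
Not all that is in view belongs to the job. What is shaped like the red_pin but black or green is not meant.

How it is judged:
On the way, in this order (a step that is already met when the one before it is completed fails the run):
1. the red pin is lifted clear out of the rack (height (world z) of red_pin above 0.045 m), for 0.1 s.
2. the red pin's foot has entered the plate's hole by at least 6 mm (z of red_pin in the frame of sealer below 0.064 m and horizontal distance between red_pin and seat below 0.01 m), for 0.1 s.
At the end, for the whole second after the job is handed in: The red pin stands upright (within 3 degrees) in the plate's hole, its shoulder on the plate to within 2 mm (foot at least 22 mm deep), within 10 mm of the seat's centre, released and at rest; the blue pin is still in its place in the rack (within 20 mm) (z of red_pin in the frame of sealer below 0.048 m and horizontal distance between red_pin and seat below 0.01 m and angle between red_pin's own z axis and vertical below 0.05 rad and linear speed of red_pin below 0.01 m/s and contact force between the fingers and red_pin below 0.1 N and distance of blue_pin from where it was at the start of the episode below 0.02 m); the robot touches nothing.
It fails at once if the red pin is pushed against the sealer or its plate with more than 35 N (contact force between red_pin and sealer above 35 N).
It fails at once if the blue-headed pin is moved more than 20 mm (distance of blue_pin from where it was at the start of the episode above 0.02 m).
It fails at once if a tub, the lids, the bottle, the label roll or the spoon is moved more than 30 mm (distance of any of tub_b, tub_c, lids, sanitizer, label_roll, spoon from where it was at the start of the episode above 0.03 m).
It also fails if it takes over 61 s, if anything falls off the work surface, if the arm or the gripper's body presses on something with over 40 N, if the wrist force passes 120 N, or if a joint passes its speed limit or range.

## Working session

There is one attempt and no reset: what is moved stays moved. The work goes in short steps, Python scripts to look and compute and a tool call to move; the robot and the scene stay as the last step left them, time stands still between calls to the robot, and variables do not carry over. Pictures are saved under pics/ and viewed, about 8 in all and at most 12, crops included, and the job is handed in when it is done.

Besides the shell and the picture viewer there is one more tool, called by a JSON object that holds its "name" and its "arguments". arm_command: Moves the arm, as the interface text tells. Its arguments: {"type":"object","properties":{"series":{"type":"array"},"jaw":{"type":"number"},"force":{"type":"number"}},"required":["series"]}

```bash
mkdir -p pics; ls
python3 - <<'E'
from station import status,snapshot,camera_params
import cv2,numpy as np
s=status.sense();print({k:np.round(v,4).tolist() for k,v in s.items()})
ims=[]
for n in("scene","side","wrist"):
    im=snapshot(n);cv2.imwrite(f"pics/{n}0.png",im[:,:,::-1]);p=camera_params(n)
    print(n,{k:np.round(v,4).tolist() for k,v in p.items()})
E
```

```text
pics
{'t': 0.0, 'q': [-0.1785, 0.5285, 1.4339, 0.0, 1.1814, -0.1785], 'qd': [-0.0007, 0.0017, -0.0012, -0.0002, -0.0011, 0.0015], 'tau': [0.0003, -44.2344, -17.8025, -0.0002, 0.0084, 0.0], 'tcp_pos': [0.6243, 0.0002, 0.2303], 'tool_rot': [0.0001, 0.7079, 0.0002, 0.7064], 'force': [-0.6442, 0.3079, -0.4005], 'ft_torque': [-0.0375, -0.0158, 0.0009], 'finger_gap': 1.0035}
scene {'fovy': 57.9891, 'cx': 275.0917, 'cy': 203.8009, 'extrinsics': [[-0.8287, 0.3722, -0.4179, 1.0871], [0.5596, 0.5643, -0.607, 0.7472], [0.0099, -0.7369, -0.6759, 0.9154], [0.0, 0.0, 0.0, 1.0]]}
side {'fovy': 43.3734, 'cx': 283.6786, 'cy': 209.0487, 'extrinsics': [[0.7789, -0.3799, 0.499, -0.2838], [-0.627, -0.4891, 0.6063, -1.0119], [0.0137, -0.7851, -0.6192, 1.1014], [0.0, 0.0, 0.0, 1.0]]}
wrist {'fovy': 70.0551, 'cx': 277.3301, 'cy': 216.0123, 'mount': [[-0.0017, -0.2591, 0.9658, -0.1423], [-0.0, -0.9658, -0.2591, 0.0664], [1.0, -0.0005, 0.0017, -0.001], [0.0, 0.0, 0.0, 1.0]]}
```

View pics/scene0.png

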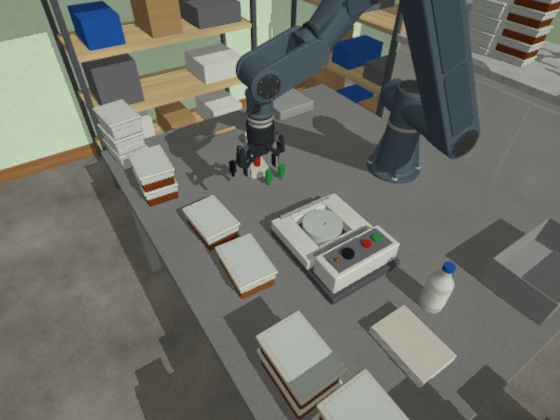

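View pics/side0.png

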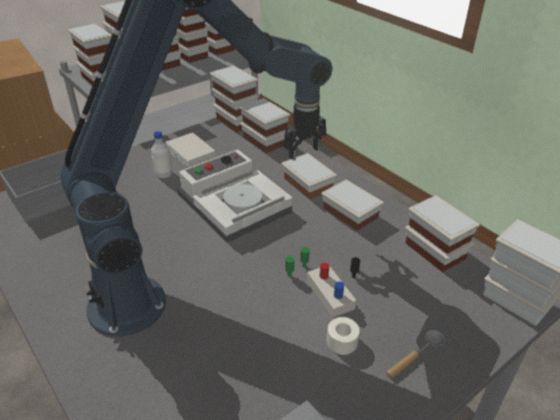

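The side view shows the rack near (330,288), with the red pin at (324,270) and the blue pin at (339,289). The lookalikes are green at (290,264) and (305,255), and black at (355,265). The sealer plate is at (242,197) in the side view and (323,222) in the scene view. Only the pin at (324,270) has a red head and stands in the white rack, so I'll confirm that one in a crop.

```bash
cat > h.py <<'E'
import numpy as np,cv2
from station import status,snapshot,camera_params
from scipy.spatial.transform import Rotation as R
def cam(n,s=None):
    p=camera_params(n);f=210/np.tan(np.radians(p["fovy"])/2)
    if n=="wrist":
        T=np.eye(4);T[:3,:3]=R.from_quat(s["tool_rot"]).as_matrix();T[:3,3]=s["tcp_pos"];E=T@np.array(p["mount"])
    else:E=np.array(p["extrinsics"])
    return f,p["cx"],p["cy"],E
def cast(c,uv,z):
    f,cx,cy,E=c;uv=np.atleast_2d(uv).astype(float)
    d=np.c_[(uv[:,0]-cx)/f,(uv[:,1]-cy)/f,np.ones(len(uv))]@E[:3,:3].T
    o=E[:3,3];return o+d*((z-o[2])/d[:,2])[:,None]
def proj(c,P):
    f,cx,cy,E=c;q=(np.atleast_2d(P)-E[:3,3])@E[:3,:3];return q[:,:2]/q[:,2:]*f+[cx,cy]
def blobs(m,mn=15):
    n,l,st,ce=cv2.connectedComponentsWithStats(m.astype(np.uint8))
    return [(st[i,4],st[i,:4].tolist(),ce[i]) for i in range(1,n) if st[i,4]>=mn]
def masks(im):
    h=cv2.cvtColor(im,cv2.COLOR_RGB2HSV).astype(int);H,S,V=h[...,0],h[...,1],h[...,2]
    return {"red":((H<6)|(H>174))&(S>170)&(V>70),"blue":(H>105)&(H<130)&(S>150)&(V>60),"green":(H>45)&(H<85)&(S>130)&(V>40)}
E
python3 - <<'E'
from h import *
for n in("side","scene"):
    im=cv2.imread(f"pics/{n}0.png")[:,:,::-1].copy();c=cam(n)
    for k,m in masks(im).items():
        for b in blobs(m): print(n,k,b[0],b[1],b[2].round(1),cast(c,b[2],.056)[0].round(4))
    (x0,x1,y0,y1)={"side":(175,395,140,330),"scene":(225,405,140,300)}[n]
    cv2.imwrite(f"pics/{n}c.png",cv2.resize(im[y0:y1,x0:x1,::-1],None,fx=3,fy=3,interpolation=cv2.INTER_CUBIC))
a=cv2.imread("pics/sidec.png");b=cv2.imread("pics/scenec.png");print(a.shape,b.shape)
E
```

```text
side red 34 [321, 264, 7, 7] [324.3 266.3] [ 0.4857 -0.2611  0.056 ]
side blue 24 [155, 132, 6, 5] [157.5 133.8] [0.4674 0.679  0.056 ]
side blue 44 [336, 283, 7, 10] [338.7 286. ] [ 0.4656 -0.3411  0.056 ]
side green 23 [302, 248, 7, 5] [304.7 249.8] [ 0.4868 -0.1753  0.056 ]
side green 25 [287, 257, 6, 6] [289.3 259.6] [ 0.4254 -0.1793  0.056 ]
scene red 43 [254, 157, 6, 9] [256.9 161.3] [ 0.4792 -0.262   0.056 ]
scene red 59 [362, 240, 9, 8] [366.2 243.4] [0.4249 0.2735 0.056 ]
scene blue 1925 [68, 2, 57, 48] [96.7 24.9] [ 0.5612 -2.1908  0.056 ]
scene blue 1166 [332, 36, 51, 33] [355.9  51.4] [-0.6078 -0.8802  0.056 ]
scene blue 345 [337, 85, 36, 18] [355.   92.9] [-0.229  -0.4798  0.056 ]
scene blue 109 [443, 262, 12, 11] [448.6 267.1] [0.2919 0.4697 0.056 ]
scene green 68 [278, 164, 6, 15] [280.8 170.2] [ 0.4347 -0.1662  0.056 ]
scene green 78 [266, 169, 6, 16] [268.4 176. ] [ 0.492  -0.1622  0.056 ]
scene green 55 [373, 234, 9, 8] [376.6 237.6] [0.3816 0.2742 0.056 ]
(570, 660, 3) (480, 540, 3)
```

View pics/sidec.png

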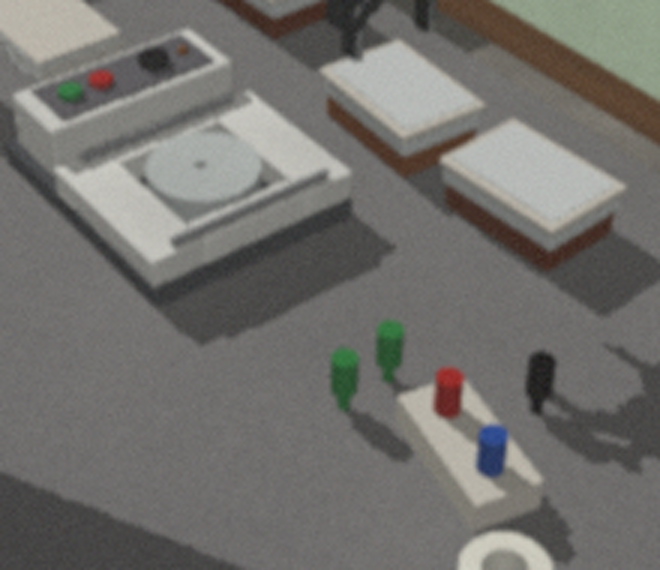

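The crop confirms it: the red-headed pin stands in the rack beside the blue one, and the greens and the black stand loose on the table. The two cameras put it at about (0.48, -0.26). I'll move above it for a wrist look.

{"name": "arm_command", "arguments": {"series": [[[0,-27,-14,0],[0,-27,-14,0],[0,-27,-14,0],[0,-27,-14,0],[0,-27,-14,0],[0,-27,-14,0],[0,-26,-14,0],[0,-26,-14,0],[0,-26,-14,0],[0,-26,-16,0]]], "jaw": 70}}

```text
t: 1.15
tcp_pos: [0.4823, -0.2669, 0.2311]
tool_rot: [0.0, 0.707, 0.0, 0.707]
force: [-0.3, -0.9, 0.1]
finger_gap: 0.702
```

{"name": "arm_command", "arguments": {"series": [[[0,0,0,0],[0,0,0,0],[0,0,0,0]]]}}

```text
t: 1.45
tcp_pos: [0.4831, -0.2652, 0.2311]
tool_rot: [0.0, 0.707, 0.0, 0.707]
force: [-0.0, -0.8, 1.0]
finger_gap: 0.696
```

Run:
```python
from h import *
s=status.sense();im=snapshot("wrist");cv2.imwrite("pics/w1.png",im[:,:,::-1]);c=cam("wrist",s)
print(s["t"],s["tcp_pos"],s["tool_rot"],s["finger_gap"],c[3][:3,3])
for k,m in masks(im).items():
    for b in blobs(m,60): print(k,b[0],b[1],b[2].round(1),cast(c,b[2],.077)[0].round(4))
for p,z in(((242.7,196),.07),((355,262),.05),((355,276),0.)): print("side",p,cast(cam("side"),p,z)[0].round(3))
print("scene plate",cast(cam("scene"),(322,224),.07)[0])
```

```text
1.45 [ 0.48313723 -0.26516435  0.23113086] [1.22719637e-04 7.07184063e-01 4.33895210e-04 7.07029347e-01] 0.6956575001956611 [ 0.48209562 -0.19890167  0.37350576]
red 494 [256, 197, 24, 25] [267.6 209. ] [ 0.4727 -0.2708  0.077 ]
blue 683 [240, 255, 24, 36] [252.3 272.5] [ 0.4557 -0.3412  0.077 ]
green 559 [262, 103, 26, 28] [274.1 116.3] [ 0.4795 -0.1811  0.077 ]
green 675 [201, 107, 31, 27] [215.8 120.2] [ 0.4245 -0.1847  0.077 ]
side (242.7, 196) [0.485 0.133 0.07 ]
side (355, 262) [ 0.571 -0.298  0.05 ]
side (355, 276) [ 0.57  -0.306  0.   ]
scene plate [0.49428119 0.14607257 0.07      ]
```

View pics/w1.png

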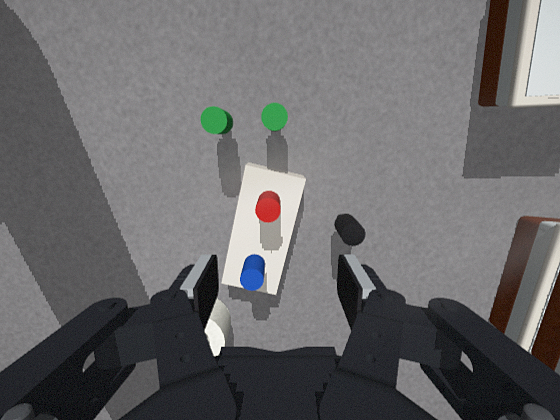

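The wrist view shows the red head at (268,207) and the blue at (252,272). The rack corners are near (248,164), (305,178), (278,294) and (223,283), and the fingers are clear. I'll check the pin position against the rack's geometry.

Run:
```python
from h import *
s=dict(tcp_pos=[.4831,-.2655,.2311],tool_rot=[0,.7071,0,.7071])
c=cam("wrist",s);im=cv2.imread("pics/w1.png")[:,:,::-1].copy()
h=cv2.cvtColor(im,cv2.COLOR_RGB2HSV).astype(int)
w=(h[...,1]<40)&(h[...,2]>170);w[:150]=0;w[305:]=0;w[:,:215]=0;w[:,312:]=0
w=w.astype(np.uint8);n,l,st,ce=cv2.connectedComponentsWithStats(w);i=1+st[1:,4].argmax();print(st[i])
ct=cv2.convexHull(np.argwhere(l==i)[:,::-1].astype(np.int32)).reshape(-1,2)
P=cast(c,ct,.035)[:,:2].astype(np.float32)*1000
r=cv2.minAreaRect(P);print(r,cv2.boxPoints(r))
H,S,V=h[...,0],h[...,1],h[...,2]
for k,m in(("red",((H<9)|(H>171))&(S>120)&(V>30)),("blue",(H>105)&(H<130)&(S>120)&(V>30))):
    m[:150]=0;m[305:]=0;m[:,:215]=0;m[:,312:]=0
    for b in blobs(m,60):
        x,y,ww,hh=b[1];lo=cast(c,(b[2][0],y+hh-.5),.077)[0]
        L=cast(c,[(x-.5,y+hh-14),(x+ww-.5,y+hh-14)],.077)
        print(k,b,"far edge",lo.round(4),"centre y",(lo[1]+.013).round(4),"x",L[:,0].round(4))
        q=proj(c,[[.48,-.262,.077],[.48,-.262,.035]]);print(q)
```

```text
[ 221  162   85  133 5165]
((463.672607421875, -309.3748779296875), (153.82632446289062, 70.380615234375), 76.7562026977539) [[ 411.7978  -376.18054]
 [ 480.30658 -392.30438]
 [ 515.5474  -242.56921]
 [ 447.03864 -226.44537]]
red (np.int32(624), [255, 191, 25, 32], array([267.75801282, 206.53685897])) far edge [ 0.4727 -0.2856  0.077 ] centre y -0.2726 x [0.4593 0.4848]
[[274.78155559 200.08791771]
 [275.01878444 192.4681763 ]]
blue (np.int32(702), [240, 255, 24, 36], array([252.41880342, 272.67378917])) far edge [ 0.4552 -0.3633  0.077 ] centre y -0.3503 x [0.4416 0.4676]
[[274.78155559 200.08791771]
 [275.01878444 192.4681763 ]]
```

The rack fit is 154 × 70 mm, against 150 × 70 given. It puts the red hole at (472.8, -270.4), and the head measures (472, -272.5), so they agree. I'll turn 0.23 rad so the jaws close along the rack's x, then descend.

{"name": "arm_command", "arguments": {"series": [[[0,-6,-11,0],[0,0,0,0.115],[0,0,0,0.115],[30,0,0,0],[30,0,0,0],[30,0,0,0],[25,0,0,0],[25,0,0,0],[0,0,0,0],[0,0,0,0]]]}}

```text
t: 2.5
tcp_pos: [0.4718, -0.2717, 0.0914]
tool_rot: [0.081, 0.703, -0.081, 0.702]
force: [0.1, -1.0, 0.2]
finger_gap: 0.699
```

{"name": "arm_command", "arguments": {"series": [[[15,0,0,0],[13,0,0,0],[10,0,0,0],[10,0,0,0],[0,0,0,0],[0,0,0,0]]]}}

```text
t: 3.1
tcp_pos: [0.472, -0.2719, 0.0432]
tool_rot: [0.081, 0.703, -0.081, 0.702]
force: [0.4, 1.1, -0.5]
finger_gap: 0.705
```

Run:
```python
from h import *
s=status.sense();im=snapshot("wrist");cv2.imwrite("pics/w2.png",im[:,:,::-1]);print(s["tcp_pos"],s["force"])
```

```text
[ 0.47195697 -0.2719224   0.04318614] [ 0.41253949  1.11185204 -0.50844213]
```

View pics/w2.png

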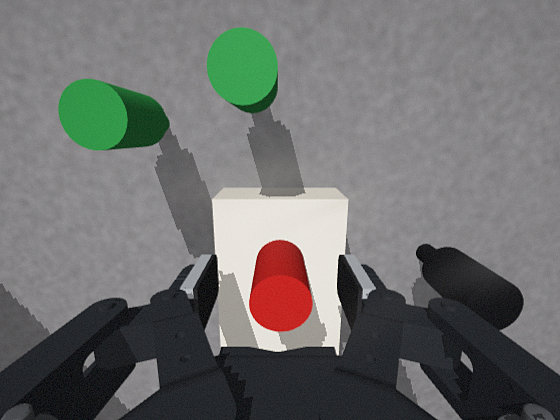

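The red head sits centred between the fingers, with its top disc at (280,303), about 0.7 mm from the grasp line by my sum. I'll close the jaws and lift.

{"name": "arm_command", "arguments": {"series": [[[0,0,0,0],[0,0,0,0],[0,0,0,0],[0,0,0,0],[0,0,0,0],[0,0,0,0]]], "jaw": 0, "force": 70}}

```text
t: 3.75
tcp_pos: [0.4723, -0.2722, 0.0439]
tool_rot: [0.081, 0.702, -0.081, 0.703]
force: [-1.0, 0.1, 5.8]
finger_gap: 0.287
```

{"name": "arm_command", "arguments": {"series": [[[-6,0,0,0],[-10,0,0,0],[-15,0,0,0],[-20,0,0,0],[-25,0,0,0],[-25,0,0,0],[-25,0,0,0],[-24,0,0,0],[0,0,0,0],[0,0,0,0]]]}}

```text
t: 4.75
tcp_pos: [0.4718, -0.2718, 0.1936]
tool_rot: [0.081, 0.702, -0.081, 0.703]
force: [-0.3, 0.0, -1.8]
finger_gap: 0.286
```

Run:
```python
from h import *
s=status.sense();print(s["t"],s["tcp_pos"],s["force"],s["ft_torque"],s["finger_gap"])
im=snapshot("wrist");cv2.imwrite("pics/w3.png",im[:,:,::-1]);c=cam("wrist",s)
h=cv2.cvtColor(im,cv2.COLOR_RGB2HSV).astype(int);H,S,V=h[...,0],h[...,1],h[...,2]
for b in blobs(((H<9)|(H>171))&(S>120)&(V>30),60): print(b)
# side/scene: sealer frame orientation and plate via contours
for n in("scene","side"):
    im=snapshot(n);cv2.imwrite(f"pics/{n}1.png",im[:,:,::-1]);c=cam(n)
    h=cv2.cvtColor(im,cv2.COLOR_RGB2HSV).astype(int)
    for b in blobs(masks(im)["red"]): print(n,b)
```

```text
4.75 [ 0.47176826 -0.27177616  0.19355503] [-0.28301378  0.00991231 -1.83648613] [ 0.01289865 -0.05286151 -0.00669353] 0.28563852924813754
(np.int32(4469), [247, 239, 61, 91], array([277.28753636, 286.2792571 ]))
scene (np.int32(72), [254, 120, 7, 13], array([257.16666667, 125.68055556]))
scene (np.int32(59), [362, 240, 9, 8], array([366.16949153, 243.3559322 ]))
side (np.int32(32), [325, 222, 7, 7], array([328.3125, 224.9375]))
```

The pin is held: the opening of 0.286 (about 24 mm) fits the 26 mm head roughly, and the force fits its weight. I'll carry it so that the wrist camera stands over the plate.

{"name": "arm_command", "arguments": {"series": [[[0,20,-5,0],[0,35,-8,0],[0,40,-9,0],[0,40,-9,0],[0,40,-9,0],[0,40,-9,0],[0,40,-9,0],[0,40,-9,0],[0,30,-7,0],[0,14,-3,0]]]}}

```text
t: 5.9
tcp_pos: [0.472, 0.0792, 0.1924]
tool_rot: [0.08, 0.704, -0.08, 0.701]
force: [0.1, -0.7, -0.2]
finger_gap: 0.282
```

{"name": "arm_command", "arguments": {"series": [[[0,0,0,0],[0,0,0,0],[0,0,0,0]]]}}

```text
t: 6.2
tcp_pos: [0.4739, 0.0752, 0.193]
tool_rot: [0.081, 0.703, -0.081, 0.702]
force: [-0.3, -0.0, -1.1]
finger_gap: 0.285
```

Run:
```python
from h import *
s=status.sense();print(s["t"],s["tcp_pos"],s["tool_rot"],s["force"],s["finger_gap"])
im=snapshot("wrist");cv2.imwrite("pics/w4.png",im[:,:,::-1])
```

```text
6.2 [0.47389598 0.07518365 0.19296049] [ 0.08126427  0.70275313 -0.08144711  0.70206875] [-0.28247102 -0.03367153 -1.12242523] 0.28486683634550486
```

View pics/w4.png

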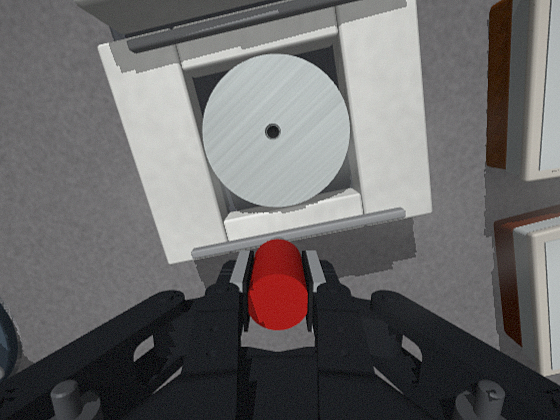

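The wrist view shows the plate as a disc centred near (277,131), with the hole visible at (273,131). I'll measure both, and the offset of the pin held in the jaws.

```bash
cat > m.py <<'E'
from h import *
def meas(im,s,pin=True):
    c=cam("wrist",s);g=cv2.cvtColor(im,cv2.COLOR_RGB2GRAY);h=cv2.cvtColor(im,cv2.COLOR_RGB2HSV).astype(int)
    y0,x0,y1,x1=45,190,215,365;sub=g[y0:y1,x0:x1]
    pl=((h[...,0]>80)&(h[...,0]<125)&(h[...,1]>8)&(g>130))[y0:y1,x0:x1]
    B=sorted(blobs(pl,500),key=lambda b:-b[0]);print("plate blobs",[(b[0],b[1]) for b in B[:2]])
    n,l,st,ce=cv2.connectedComponentsWithStats(pl.astype(np.uint8));i=1+st[1:,4].argmax()
    hull=cv2.convexHull(np.argwhere(l==i)[:,::-1].astype(np.int32)).reshape(-1,2)+[x0,y0]
    P=cast(c,hull,.07)[:,:2]
    A=np.c_[2*P,np.ones(len(P))];a=np.linalg.lstsq(A,(P**2).sum(1),rcond=None)[0]
    r=np.sqrt(a[2]+a[0]**2+a[1]**2);print("plate",a[:2].round(4),"r",r.round(4),"res",np.abs(np.hypot(*(P-a[:2]).T)-r).max().round(4))
    for b in blobs((sub<110)&(cv2.erode(cv2.morphologyEx((l==i).astype(np.uint8),cv2.MORPH_CLOSE,np.ones((25,25))),np.ones((9,9)))>0),20):
        uv=b[2]+[x0,y0];p=cast(c,uv,.07)[0][:2];x,y,w,hh=b[1];e=np.array([x+w/2-.5+x0,y+hh/2-.5+y0])
        q=cast(c,e,.07)[0][:2];print("hole",b[0],b[1],uv.round(1),p.round(4),"bbox",e,q.round(4),"off",((q-a[:2])*1e3).round(2),"px2mm",((cast(c,e+[1,0],.07)-cast(c,e,.07))[0]*1e3).round(2))
    return a[:2]
E
python3 - <<'E'
from m import *
s=dict(tcp_pos=[.4739,.0752,.1930],tool_rot=[.0813,.7028,-.0813,.7021])
im=cv2.imread("pics/w4.png")[:,:,::-1].copy();meas(im,s)
c=cam("wrist",s);h=cv2.cvtColor(im,cv2.COLOR_RGB2HSV).astype(int);H,S,V=h[...,0],h[...,1],h[...,2]
m=((H<9)|(H>171))&(S>120)&(V>30);m[:225]=0;m[:,:230]=0;m[:,325:]=0
b=blobs(m,500)[0];print(b)
# held head top: TCP z + .0335 ; in tool coords
zt=s["tcp_pos"][2]+.077-.0435;x,y,w,hh=b[1]
Rm=R.from_quat(s["tool_rot"]).as_matrix()
for uv in((x+w/2-.5,y+hh-.5),(x-.5,y+hh-30),(x+w-.5,y+hh-30)):print(((cast(c,uv,zt)[0]-s["tcp_pos"])@Rm*1e3).round(1))
E
```

```text
plate blobs [(np.int32(9492), [12, 9, 148, 153])]
plate [0.487  0.1409] r 0.0628 res 0.0017
hole 198 [70, 0, 35, 11] [281.6  50.4] [0.5065 0.203 ] bbox [277.  50.] [0.503  0.2042] off [16.   63.26] px2mm [ 0.78 -0.18  0.  ]
hole 175 [75, 79, 15, 15] [272.  130.8] [0.4846 0.1448] bbox [272. 131.] [0.4846 0.1446] off [-2.38  3.67] px2mm [ 0.83 -0.19  0.  ]
hole 56 [75, 162, 23, 5] [272.3 208.4] [0.4691 0.0786] bbox [276. 209.] [0.4722 0.0773] off [-14.75 -63.66] px2mm [ 0.89 -0.21  0.  ]
(np.int32(4472), [247, 239, 61, 91], array([277.36247764, 286.18828265]))
[-33.5 -12.2  -1.1]
[-33.5   1.6 -13.5]
[-33.5   1.6  11.3]
```

The plate fit gives r = 62.8 mm against 63 given, centred at (0.4870, 0.1409). The hole measures (0.4846, 0.1447), which is 4.4 mm off centre and within the stated 3–5 mm. The head sits at tool y +0.8, z -1.1 mm in the same camera, so I'll correct relative to that. I'll move above the hole with the foot about 5 mm over the plate.

{"name": "arm_command", "arguments": {"series": [[[0,12,-1,0],[0,19.3,-1,0],[0,20,-1,0],[0,12,-1,0],[0,6,-0.4,0],[20,0,0,0],[25,0,0,0],[20,0,0,0],[12,0,0,0],[8,0,0,0]]]}}

```text
t: 7.25
tcp_pos: [0.4856, 0.1439, 0.1074]
tool_rot: [0.081, 0.703, -0.081, 0.702]
force: [-0.2, 0.1, -1.7]
finger_gap: 0.286
```

{"name": "arm_command", "arguments": {"series": [[[0,0,0,0],[0,0,0,0],[0,0,0,0]]]}}

```text
t: 7.55
tcp_pos: [0.4865, 0.1442, 0.1091]
tool_rot: [0.081, 0.702, -0.081, 0.703]
force: [0.7, 0.4, -0.9]
finger_gap: 0.284
```

Run:
```python
from h import *
for i in range(2):
    im=snapshot("side");s=status.sense();print(s["t"],s["tcp_pos"].round(4) if hasattr(s["tcp_pos"],"round") else s["tcp_pos"],np.round(s["force"],2),R.from_quat(s["tool_rot"]).as_matrix()[:,0].round(4))
```

```text
7.6 [0.4865 0.1442 0.1091] [ 0.37 -0.34 -0.49] [ 1.9e-03  1.0e-04 -1.0e+00]
7.65 [0.4864 0.1442 0.1091] [ 0.43  0.05 -1.68] [ 1.7e-03  1.0e-04 -1.0e+00]
```

{"name": "arm_command", "arguments": {"series": [[[0,-0.7,-0.9,0],[2,0,0,0],[1,0,0,0],[1,0,0,0],[0,0,0,0]]]}}

```text
t: 8.15
tcp_pos: [0.4846, 0.1436, 0.1041]
tool_rot: [0.081, 0.703, -0.081, 0.702]
force: [0.0, 0.1, -1.0]
finger_gap: 0.287
```

{"name": "arm_command", "arguments": {"series": [[[1,0,0,0],[0.5,0,0,0],[0.5,0,0,0],[0,0,0,0]]]}}

```text
t: 8.55
tcp_pos: [0.4848, 0.1436, 0.1022]
tool_rot: [0.081, 0.702, -0.081, 0.702]
force: [0.7, 0.1, -1.0]
finger_gap: 0.285
```

{"name": "arm_command", "arguments": {"series": [[[0,0,0.5,0],[0.5,0,0,0],[0.5,0,0,0],[0,0,0,0]]]}}

```text
t: 8.95
tcp_pos: [0.4852, 0.1435, 0.1012]
tool_rot: [0.081, 0.702, -0.081, 0.702]
force: [-0.3, -0.7, -1.9]
finger_gap: 0.286
```

{"name": "arm_command", "arguments": {"series": [[[0.5,0,0,0],[0.5,0,0,0],[0,0,0,0]]]}}

```text
t: 9.25
tcp_pos: [0.4852, 0.1435, 0.1002]
tool_rot: [0.081, 0.702, -0.081, 0.702]
force: [0.2, -0.2, -1.0]
finger_gap: 0.284
```

{"name": "arm_command", "arguments": {"series": [[[0.5,0,0,0],[0.5,0,0,0],[0,0,0,0]]]}}

```text
t: 9.55
tcp_pos: [0.4852, 0.1436, 0.0992]
tool_rot: [0.081, 0.702, -0.081, 0.702]
force: [0.6, 0.1, -1.0]
finger_gap: 0.288
```

{"name": "arm_command", "arguments": {"series": [[[0.5,0,0,0],[0.5,0,0,0],[0,0,0,0]]]}}

```text
t: 9.85
tcp_pos: [0.4852, 0.1436, 0.0982]
tool_rot: [0.081, 0.702, -0.081, 0.702]
force: [-0.7, -0.3, -0.5]
finger_gap: 0.284
```

There's no contact force with the foot nominally 4 mm below the face, so it's in the hole. I'll continue down towards the disc, expected at TCP z of about 0.0905.

{"name": "arm_command", "arguments": {"series": [[[0.5,0,0,0],[0.5,0,0,0],[0.5,0,0,0],[0.5,0,0,0],[0,0,0,0]]]}}

```text
t: 10.35
tcp_pos: [0.4852, 0.1435, 0.0962]
tool_rot: [0.081, 0.702, -0.081, 0.702]
force: [0.3, 0.9, -1.4]
finger_gap: 0.28
```

{"name": "arm_command", "arguments": {"series": [[[0.5,0,0,0],[0.5,0,0,0],[0.5,0,0,0],[0.5,0,0,0],[0,0,0,0]]]}}

```text
t: 10.85
tcp_pos: [0.4852, 0.1435, 0.0943]
tool_rot: [0.081, 0.702, -0.081, 0.702]
force: [0.0, 0.5, -1.7]
finger_gap: 0.289
```

{"name": "arm_command", "arguments": {"series": [[[0.5,0,0,0],[0.5,0,0,0],[0.5,0,0,0],[0.5,0,0,0],[0,0,0,0]]]}}

```text
t: 11.35
tcp_pos: [0.4852, 0.1436, 0.0922]
tool_rot: [0.081, 0.702, -0.081, 0.702]
force: [-0.6, 0.2, -2.2]
finger_gap: 0.289
```

{"name": "arm_command", "arguments": {"series": [[[0.5,0,0,0],[0.5,0,0,0],[0.5,0,0,0],[0.5,0,0,0],[0,0,0,0]]]}}

```text
t: 11.85
tcp_pos: [0.4853, 0.1436, 0.0908]
tool_rot: [0.081, 0.702, -0.081, 0.703]
force: [-1.4, -0.2, 4.7]
finger_gap: 0.282
```

{"name": "arm_command", "arguments": {"series": [[[0.5,0,0,0],[0.5,0,0,0],[0,0,0,0]]]}}

```text
t: 12.15
tcp_pos: [0.4853, 0.1436, 0.09]
tool_rot: [0.081, 0.702, -0.081, 0.703]
force: [-1.4, 0.2, 6.9]
finger_gap: 0.286
```

{"name": "arm_command", "arguments": {"series": [[[0.5,0,0,0],[0.5,0,0,0],[0,0,0,0]]]}}

```text
t: 12.45
tcp_pos: [0.4853, 0.1436, 0.0889]
tool_rot: [0.081, 0.702, -0.081, 0.703]
force: [-1.5, -0.4, 6.4]
finger_gap: 0.285
```

The disc was met at TCP z of about 0.0908, as predicted, and slides under about 8 N. That puts shoulder contact near 0.079.

{"name": "arm_command", "arguments": {"series": [[[0.5,0,0,0],[0.5,0,0,0],[0.5,0,0,0],[0.5,0,0,0],[0.5,0,0,0],[0.5,0,0,0],[0,0,0,0]]]}}

```text
t: 13.15
tcp_pos: [0.4853, 0.1436, 0.0859]
tool_rot: [0.081, 0.702, -0.081, 0.703]
force: [-1.6, 0.2, 5.9]
finger_gap: 0.287
```

{"name": "arm_command", "arguments": {"series": [[[0.5,0,0,0],[0.5,0,0,0],[0.5,0,0,0],[0.5,0,0,0],[0.5,0,0,0],[0.5,0,0,0],[0,0,0,0]]]}}

```text
t: 13.85
tcp_pos: [0.4853, 0.1436, 0.0829]
tool_rot: [0.081, 0.702, -0.081, 0.703]
force: [-1.3, 0.3, 6.5]
finger_gap: 0.287
```

{"name": "arm_command", "arguments": {"series": [[[0.5,0,0,0],[0.5,0,0,0],[0.5,0,0,0],[0,0,0,0]]]}}

```text
t: 14.25
tcp_pos: [0.4853, 0.1436, 0.0814]
tool_rot: [0.081, 0.702, -0.081, 0.703]
force: [-2.2, -0.9, 5.7]
finger_gap: 0.28
```

{"name": "arm_command", "arguments": {"series": [[[0.5,0,0,0],[0.5,0,0,0],[0.5,0,0,0],[0,0,0,0]]]}}

```text
t: 14.65
tcp_pos: [0.4853, 0.1436, 0.0799]
tool_rot: [0.081, 0.702, -0.081, 0.703]
force: [-0.9, 0.1, 6.2]
finger_gap: 0.286
```

{"name": "arm_command", "arguments": {"series": [[[0.4,0,0,0],[0,0,0,0]]]}}

```text
t: 14.85
tcp_pos: [0.4853, 0.1436, 0.0796]
tool_rot: [0.081, 0.702, -0.081, 0.703]
force: [-0.3, 0.5, 6.2]
finger_gap: 0.287
```

{"name": "arm_command", "arguments": {"series": [[[0.3,0,0,0],[0,0,0,0]]]}}

```text
t: 15.05
tcp_pos: [0.4853, 0.1436, 0.0793]
tool_rot: [0.081, 0.702, -0.081, 0.703]
force: [-1.0, 0.2, 6.5]
finger_gap: 0.284
```

{"name": "arm_command", "arguments": {"series": [[[0.3,0,0,0],[0,0,0,0]]]}}

```text
t: 15.25
tcp_pos: [0.4853, 0.1436, 0.079]
tool_rot: [0.081, 0.702, -0.081, 0.703]
force: [-0.4, 0.3, 6.3]
finger_gap: 0.287
```

{"name": "arm_command", "arguments": {"series": [[[0.3,0,0,0],[0,0,0,0]]]}}

```text
t: 15.45
tcp_pos: [0.4853, 0.1436, 0.0788]
tool_rot: [0.081, 0.702, -0.081, 0.703]
force: [-2.5, -0.3, 8.6]
finger_gap: 0.284
```

Force is starting to rise at the expected height, so I'll take two more small steps.

{"name": "arm_command", "arguments": {"series": [[[0.3,0,0,0],[0,0,0,0]]]}}

```text
t: 15.65
tcp_pos: [0.4853, 0.1436, 0.0788]
tool_rot: [0.081, 0.702, -0.081, 0.703]
force: [-1.6, -0.2, 9.0]
finger_gap: 0.283
```

{"name": "arm_command", "arguments": {"series": [[[0.4,0,0,0],[0,0,0,0]]]}}

```text
t: 15.85
tcp_pos: [0.4854, 0.1436, 0.0788]
tool_rot: [0.081, 0.702, -0.081, 0.703]
force: [-2.2, -0.5, 13.0]
finger_gap: 0.285
```

TCP stopped at 0.0788 while the force rose to 13 N, exactly 12 mm below the disc contact. The shoulder is on the plate, so I'll release and retreat.

{"name": "arm_command", "arguments": {"series": [[[-0.6,0,0,0],[0,0,0,0],[0,0,0,0],[0,0,0,0],[0,0,0,0],[0,0,0,0]]], "jaw": 65}}

```text
t: 16.45
tcp_pos: [0.4852, 0.1435, 0.0777]
tool_rot: [0.081, 0.703, -0.081, 0.702]
force: [0.7, -0.4, 0.5]
finger_gap: 0.652
```

{"name": "arm_command", "arguments": {"series": [[[-5,0,0,0],[-10,0,0,0],[-20,0,0,0],[-25,0,0,0],[-25,0,0,0],[-25,-10,0,0],[0,-28,0,0],[0,-28,0,0],[0,0,0,0],[0,0,0,0]]]}}

```text
t: 17.45
tcp_pos: [0.4704, 0.0791, 0.1887]
tool_rot: [0.082, 0.702, -0.082, 0.703]
force: [-0.1, 0.2, -0.8]
finger_gap: 0.651
```

Run:
```python
from h import *
snapshot("wrist");s=status.sense();im=snapshot("wrist");print(s["t"],s["tcp_pos"],s["force"],s["finger_gap"],np.abs(s["qd"]).max())
c=cam("wrist",s);sd=snapshot("side")
for n,i,cc in(("wrist",im,c),("side",sd,cam("side"))):
    for k in("red","blue"):
        for b in blobs(masks(i)[k],20):print(n,k,b[0],b[1],b[2].round(1))
print("expect wrist top/shoulder",proj(c,[[.4846,.1447,.112],[.4846,.1447,.07]]).round(1),"side top",proj(cam("side"),[[.4846,.1447,.112],[.4846,.1447,.07]]).round(1))
a=cv2.resize(sd[150:320,180:400],(440,340));cv2.imwrite("pics/end.png",np.hstack([cv2.resize(im[:255,130:430],(400,340)),a[:,:400]])[:,:,::-1])
```

```text
17.5 [0.4705335  0.07950914 0.18848003] [-0.33075748 -0.80473896 -0.02097744] 0.6490831458130962 0.016359859432680004
wrist red 663 [259, 118, 36, 32] [275.6 130.7]
side blue 21 [155, 132, 6, 5] [157.5 134. ]
side blue 20 [337, 283, 6, 8] [339.6 286.9]
side blue 23 [336, 290, 6, 8] [338.4 293.6]
expect wrist top/shoulder [[276.7 135. ]
 [276.7 135.1]] side top [[240.1 183.9]
 [240.5 194.4]]
```

View pics/end.png

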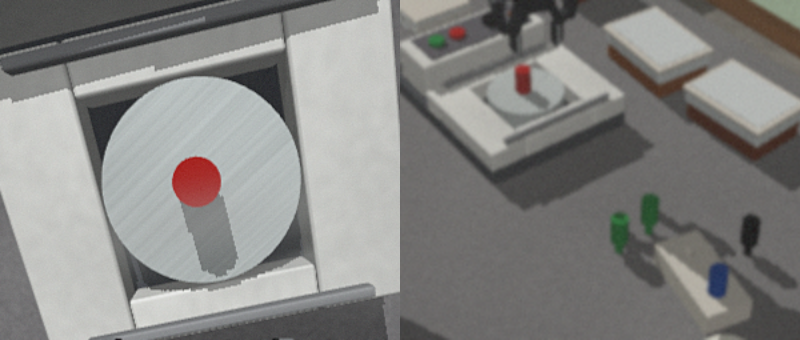

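The wrist half of the picture shows the red head as a clean disc at full-frame pixel (276,131), with no side showing and its shadow starting at its edge. The side half shows it upright on the plate, with the blue pin still in the rack. I'll hand the job in.

```bash
python3 -c "
from station import ticket
print(ticket.sign_off())"
```

```text
the job is handed in; nothing more can be done
None
```

I took the red pin out of the rack and fitted it in the plate's hole, then released it and handed the job in at about 17.6 s. The wrist camera could see the hole 4.4 mm off the plate's centre, so the pin went in on the first try and I didn't need to feel for it.

**Last checks:**
- **Seating:** the pin met the ejector disc at tool height 90.8 mm and stopped 12.0 mm lower, which matches its shoulder resting on the plate. The highest force I read was 13 N; readings came only at the end of each move.
- **Final pictures:** the red head stands upright on the plate and the gripper is clear of it. The blue pin is still in the rack, and the green and black pins look unmoved.
- **Disagreement:** the red head's centre in the wrist picture was about 4 pixels (3–4 mm) from where I predicted it. The arm was still settling, and the camera is only good to about 2 mm. Depth and uprightness come from the force and travel readings and the pictures, as nothing measures them directly.

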